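# Hang the weighing basket and tare the hanging scale

### The job

The hanging scale has to be tared with its empty basket on it, but its control knob has come off and lies on the table. First hang the basket by its handle on the scale's hook and leave it hanging freely and still; then fit the knob fully onto the D-shaped shaft of the terminal, its flat matching the shaft's, and press it in against the spring. Finish while still holding the knob pressed in (that is the tare), and leave everything else where it is.

Things in the scene. Friction and masses are not known exactly. Their poses are not given: they have to be found in the camera images.
- basket: Empty steel wire basket on the table, 0.2 to 0.35 kg: 95 mm (x) by 140 mm (y), sides 50 mm high, fixed arched handle of 10 mm round bar in its y-z plane: uprights at y = -66 and +66 mm up to z = 118 mm, bends at y = -50 and +50 mm, z = 139 mm, straight from there to the peak. Open between rim and handle. Origin: centre of underside, z up. Same turned half round.
- handle_top (a point): Axis of the basket's handle bar at its peak, 148 mm above the underside; axes as the basket's. The bar can be pinched across (fingers closing along x) some 30 mm to one side of it (bar axis there 6 mm lower), which leaves the peak free for the hook.
- stand: Hanging scale, fixed: foot 150 x 130 mm, column 26 mm thick with a clamp head (44 mm, top at z = 235 mm) from which a load-cell beam (22 mm wide, to x = -65 mm, top at z = 225 mm) and the hook stick out along its -x. Origin on the table at the column's axis. The basket goes on from the hook's tip: bar along the stand's y, passing over the tip, basket below the hook, then lowered.
- hook (a point): Top of the hook rod in mid trough, 204 mm above the table, 120 mm from the column; axes as the stand's. Rod 8 mm thick; trough flat for 7 mm either way, then rises: towards +x to the beam (rod axis z = 214 mm), towards -x to its open tip, 22 mm out, top at z = 230 mm. A hung handle's axis lies 5 mm above this point, the basket's underside then about 60 mm above the table.
- knob: Loose black knob, 35 to 70 g, upright on the table: round body 42 mm across, 22 mm high; on it a grip bar 13 mm wide, 18 mm high (top at 40 mm) from x = -19 to 12 mm, running on as a 6 mm wide pointer nose to x = 26 mm, white line on it. Origin: centre of underside, x to the pointer. Blind D bore below: 16 mm deep, round radius 6.6 mm, flat 3.1 mm from the axis on the pointer (+x) side.
- pointer (a point): Tip of the knob's pointer nose, 26 mm from its axis, 31 mm above its underside. The knob goes on only when the pointer looks the way the shaft's flat looks (within about 0.1 rad).
- shaft_end (a point): Centre of the top end of the terminal's bare steel D-shaft, 24 mm above its dial plate, 94 mm above the table. x points out through the flat, z up. Shaft 12 mm across, flat 2.5 mm from the axis, top 2 mm tapered by 1.3 mm. It turns against 0.05 N m of friction and pushes in. Knob fully on: this point meets the bore's end, 16 mm above the knob's underside (8 mm over the plate).
- shaft (a joint): How far the shaft is pressed in (m): 0 out, 0.006 at the stop. The spring needs 4 N to start and 10 N at the stop.
- terminal: The scale's terminal, fixed: grey housing 160 mm (x) by 220 mm (y), top panel at 70 mm; raised display along its far edge, x = 42 to 78 mm, 97 mm high; keys on the right. Shaft at x = -25, y = 48 mm. Origin: centre of underside. The shaft's flat looks to the terminal's +x, give or take 0.5 rad.
- tape: Bystander: roll of packing tape lying flat, 88 mm across, 48 mm high. Origin: centre of underside.
- reagent: Bystander: small amber glass bottle, 42 mm across, 85 mm high. Origin: centre of underside.
- stamp: Bystander: rubber stamp with a turned wooden handle, 46 x 32 mm, 68 mm high. Origin: centre of underside.
- parcel_a: Bystander: small taped blue parcel 110 x 70 x 40 mm. Origin: centre of underside.
- parcel_b: Bystander: larger taped blue parcel 110 x 170 x 50 mm. Origin: centre of underside.
- cutter: Bystander: cutter knife, 175 mm long, lying flat. Origin: under its handle.
There are look-alikes about, which are no part of the job. Of the things shaped like the knob, the black one is meant. What is shaped like the basket but red is not meant.

How it is judged:
On the way, in this order (a step that is already met when the one before it is completed fails the run):
1. the basket hangs freely and still by the peak of its handle in the trough of the hook, let go, clear of the table (contact force between basket and stand above 0.8 N and contact force between basket and the fingers below 0.1 N and distance between handle_top and hook below 0.02 m and height (world z) of basket above 0.045 m and angle between basket's own z axis and vertical below 0.17 rad and linear speed of basket below 0.04 m/s), for 0.3 s.
2. the knob is fully on the shaft, its flat matching the shaft's (z of shaft_end in the frame of knob above 0.0135 m and horizontal distance between knob and shaft_end below 0.004 m and angle between knob's own z axis and vertical below 0.12 rad and angle between the x axis of knob and the x axis of shaft_end, either way round below 0.3 rad and x of pointer in the frame of shaft_end above 0.015 m), for 0.1 s.
At the end, for the whole second after the job is handed in: Gripper (over 2 N) holds the shaft over 3 mm in; knob fully on (bore over 13.5 of 16 mm), within 4 mm, 0.12 rad tilt, flats within 0.3 rad. Basket untouched on the hook: handle peak within 20 mm of the hook point, underside over 45 mm up, tilt under 0.17 rad, slower than 0.04 m/s (all of step 1 and all of step 2 and value of joint shaft above 0.003 m and contact force between the fingers and knob above 2 N); the arm keeps its last pose, push and grip.
It fails at once if a bystander (tape roll, bottle, stamp, either parcel or cutter) is shoved more than 40 mm or knocked over (distance of any of tape, reagent, stamp, parcel_a, parcel_b, cutter from where it was at the start of the episode above 0.04 m or angle between any of tape, reagent, stamp, parcel_a, parcel_b, cutter's own z axis and vertical above 0.6 rad).
It also fails if it takes over 51 s, if anything falls off the work surface, if the arm or the gripper's body presses on something with over 40 N, if the wrist force passes 120 N, or if a joint passes its speed limit or range.

### The arm

A 6-joint arm with a two-finger parallel gripper is mounted at the origin on the work surface. World frame = base frame: x ahead of the robot, y to its left, z up, the work surface at z = 0. Lengths are in m, angles in rad, forces in N, time in s.
With the tool pointing down it reaches from about 0.3 to 0.775 m from the base axis. Payload 14.6 kg.
Tool frame: the origin (TCP) lies at the very end of the fingers, on their centre line; the grasp point (between the pads) lies 19 mm behind it; z points along the fingers, x is the direction in which the jaws open and shut, and the axes are right-handed (so a half turn about z gives the same grasp; the last joint's range is limited). The gripper opens to 94 mm and grips with 3 to 60 N. Pads are 16 mm wide; open, the fingers measure 119 mm over their backs; the gripper's body (75 mm by 177 mm) begins 78 mm behind the grasp point.
Start: joints at [1.056, 0.3, 1.521, -0, 1.321, -0.067], TCP at [0.238, 0.496, 0.205] pointing down, gripper open.
Joint ranges: [-3.03, 3.03], [-0.79, 2.21], [0.23, 2.52], [-1.04, 4.18], [0, 3.07], [-2.55, 2.55]. Speed limits (rad/s): [2.22, 2.22, 2.57, 3.14, 3.14, 3.14].

### API

Orientations are given as [roll, pitch, yaw] about the fixed x, y, z axes, in that order (R = Rz(yaw) Ry(pitch) Rx(roll)).
In Python, from station import ctrl gives the robot as it stands.
- The arm moves only by the shell command python3 -m inch 'ROWS' [FORCE]. ROWS is JSON, one flat list of numbers, 7 for each row, row after row: the shift along the tool's x, y, z in cm, then the turn, a rotation vector about the tool's x, y, z in rad, then the opening, from 0 (shut) to 1 (fully open). In form: [tx, ty, tz, wx, wy, wz, claw, tx, ty, tz, wx, wy, wz, claw, ...]. A call has 1 to 20 rows; each row shifts and turns the commanded pose from where the row before left it, along the tool's axes as they then stand; what a row does not reach is not made up. A row lasts 1/8 s, in which the tool goes at most 62.5 mm and 10.7 degrees, less where a joint would pass 70% of its speed; a pose out of reach is approached as far as the arm can. A call is refused whole if a number of a shift passes 6.25 or a number of a turn 0.188, either way. A call with a gripper value outside its range is refused whole. The fingers move at their own pace and stop on an object; FORCE is the grip in N (left out, the last holds). Time passes only in rows, so rows that do not move let the fingers close. It gives the time, the measured TCP pose, the force and the opening at its end, in the units of the state.
- ctrl.get_obs(): the state, without advancing time (a new reading comes with each control period).
- ctrl.camera(name): name is "scene" or "top"; returns (picture, depth): 384x512x3 uint8, red, green, blue; 384x512 float32, m along the optical axis (not along the pixel's ray), 0 where there is no reading.
- ctrl.camera_params(name): a dict with "vertical_fov" (degrees; the focal length in pixels is half the picture's height over the tangent of half this angle, whatever the lens; pixels are square), "cx", "cy" (the principal point, pixels), "distortion" ([k1, k2, p1, p2, k3] as OpenCV has them; the pictures are not rectified), "camera_from_world" (4x4, takes a point from world to camera coordinates). Camera axes: x right, y down, z forward; pixel columns grow to the right and rows downward; lengths in m; the calibration is good to about 2 mm. A picture is of the moment at which its call begins. camera_params takes no time and is no camera call.
- ctrl.hand_in(): hands the job in, once; it reports no verdict.
Trained networks look in the newest picture that a camera, given by its name, has taken for a name from the list of things; names that differ only in an ending like _2 or _b are one class to them, and where a whole thing is asked for, a point or a joint stands for the part that bears it (a point fixed in the world has none). Each returns a list of dicts, best first, with "score" (0 to 1); they miss things now and then, are a little off and sometimes report something else, mostly with a low value. They report only what shows in the picture. A call takes as long as a camera call. They do not tell look-alikes from the thing itself.
- ctrl.spot_in(camera, label): "bbox" ([centre column, centre row, width, height] in pixels, round what is visible of it).
- ctrl.place_of(camera, label): "centre" ([column, row] in pixels: a listed point, or the origin of a listed thing).
The state is a dict: "time_s": time; "qpos": joint angles; "joint_vel": joint speeds; "tau": joint torques, N m; "ee_pos": TCP position; "eef_rot": TCP orientation; "force": force on the tool from outside, world axes, zero at the start; "moment": the same for the moment, N m; "grip_width": finger opening in m.
Only numpy, scipy, OpenCV 4.12 (cv2) and the standard library are available. Lean on these libraries where they do the work, as an engineer would, in place of code of your own. Each camera call takes 0.05 s, during which the arm holds its last target. There are 200 camera calls.

## Working session

There is one attempt and no reset: what is moved stays moved. The work goes in short steps, Python scripts to look and compute and a shell command to move; the robot and the scene stay as the last step left them, time stands still between calls to the robot, and variables do not carry over. Pictures are saved under pics/ and viewed, about 8 in all and at most 12, crops included, and the job is handed in when it is done.

```bash
ls; mkdir -p pics; cat > h.py <<'E'
import numpy as np,cv2
from station import ctrl
from scipy.spatial.transform import Rotation as R
def K(n):
    p=ctrl.camera_params(n); f=192/np.tan(np.radians(p["vertical_fov"]/2))
    return np.array([[f,0,p["cx"]],[0,f,p["cy"]],[0,0,1]]),np.array(p["distortion"],float),np.array(p["camera_from_world"])
def rays(n,px):
    k,d,T=K(n); u=cv2.undistortPoints(np.array(px,float).reshape(-1,1,2),k,d).reshape(-1,2)
    c=-T[:3,:3].T@T[:3,3]; return c,np.c_[u,np.ones(len(u))]@T[:3,:3]   # depth-scaled
def at_z(n,px,z):
    c,r=rays(n,px); return c+r*((z-c[2])/r[:,2])[:,None]
def at_d(n,px,depth):
    c,r=rays(n,px); return c+r*np.array([depth[int(round(v)),int(round(u))] for u,v in np.array(px).reshape(-1,2)])[:,None]
def cloud(n,depth):
    v,u=np.mgrid[:384,:512]; c,r=rays(n,np.c_[u.ravel(),v.ravel()])
    return (c+r*depth.ravel()[:,None]).reshape(384,512,3)
def proj(n,P):
    k,d,T=K(n); return cv2.projectPoints(np.array(P,float).reshape(-1,3),cv2.Rodrigues(T[:3,:3])[0],T[:3,3],k,d)[0].reshape(-1,2)
E
python3 - <<'E'
from h import *
s=ctrl.get_obs();print(s["time_s"],s["ee_pos"],s["eef_rot"],s["grip_width"],s["force"])
for n in("scene","top"):
    im,d=ctrl.camera(n);cv2.imwrite(f"pics/{n}0.png",cv2.cvtColor(im,4));np.save(f"pics/{n}0.npy",d)
    k,_,T=K(n);print(n,"cam",-T[:3,:3].T@T[:3,3],k[0,0])
    for l in("basket","handle_top","stand","hook","knob","pointer","shaft_end","terminal"):
        print(l,[(np.round(x["centre"]).astype(int).tolist(),round(x["score"],2)) for x in ctrl.place_of(n,l)])
E
```

```text
pics
0.0 [0.23800584 0.49553403 0.20486895] [-3.14149946e+00  1.18716979e-03  1.12297117e+00] 0.0940110187024863 [0.6180984  0.5867119  0.15997304]
scene cam [1.27311259 0.06798202 1.0840362 ] 436.8306071339363
basket [([380, 165], 0.91), ([337, 212], 0.7), ([198, 286], 0.43), ([139, 225], 0.28)]
handle_top [([386, 132], 0.89), ([350, 180], 0.55)]
stand [([255, 288], 0.65)]
hook [([339, 213], 0.7), ([257, 206], 0.59), ([194, 194], 0.44)]
knob [([285, 198], 0.74), ([292, 220], 0.71)]
pointer [([298, 211], 0.73), ([281, 199], 0.54)]
shaft_end [([142, 226], 0.45)]
terminal [([133, 254], 0.73), ([282, 200], 0.7)]
top cam [0.31733884 0.05096536 1.43545333] 475.91837714256116
basket [([105, 265], 0.96), ([159, 203], 0.95)]
handle_top [([90, 264], 0.95), ([154, 194], 0.56)]
stand [([250, 126], 0.68)]
hook [([250, 148], 0.76)]
knob [([212, 198], 0.62), ([214, 223], 0.49)]
pointer [([220, 215], 0.66), ([200, 200], 0.56)]
shaft_end []
terminal [([364, 156], 0.72), ([253, 128], 0.31)]
```

```bash
python3 - <<'E'
import cv2
for n in("scene","top"): cv2.imwrite(f"pics/{n}0b.png",cv2.resize(cv2.imread(f"pics/{n}0.png"),(800,600),interpolation=cv2.INTER_CUBIC))
E
```

```text
(no output)
```

View pics/top0b.png

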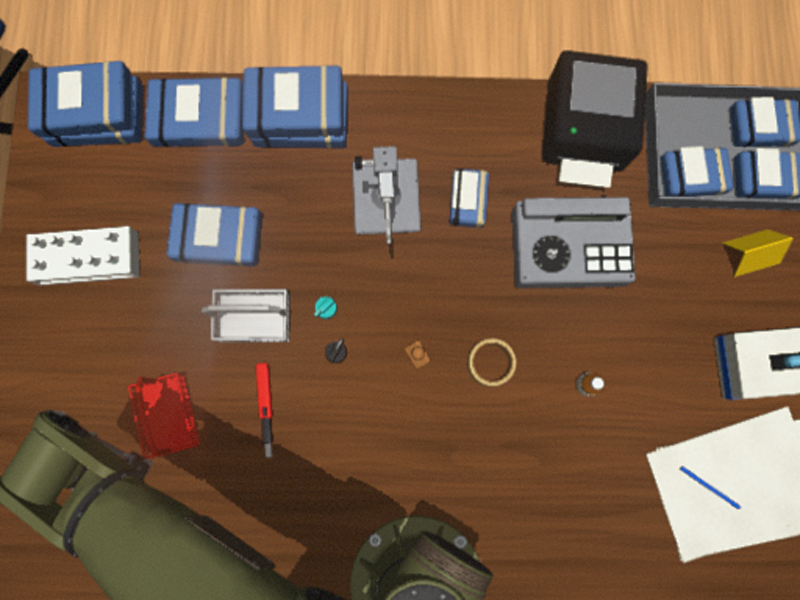

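View pics/scene0b.png

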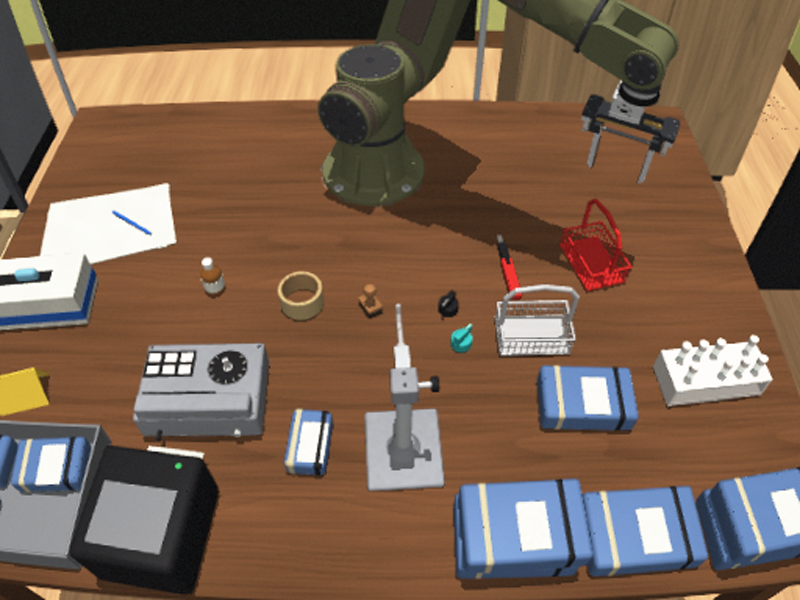

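The top picture (original pixels) shows two baskets: steel at (159,203) and red at (105,265). There are two knobs: turquoise at (208,197) and black at (214,223). The steel basket and the black knob fit the description. The hook is near (250,150), with its tip towards the robot, and the dial is at about (353,163). Next I'll confirm in an enlarged crop and measure by depth.

```bash
python3 - <<'E'
from h import *
t=cv2.imread("pics/top0.png");s=cv2.imread("pics/scene0.png")
c=lambda im,u,v,w:cv2.resize(im[v-w//2:v+w//2,u-w//2:u+w//2],(266,266),interpolation=cv2.INTER_CUBIC)
cv2.imwrite("pics/c1.png",np.vstack([np.hstack([c(t,160,203,70),c(t,214,218,40),c(t,353,163,40)]),np.hstack([c(s,343,208,76),c(s,287,200,50),c(s,146,235,50)])]))
d=np.load("pics/top0.npy");P=cloud("top",d);ds=np.load("pics/scene0.npy");Q=cloud("scene",ds)
def st(name,C,ul,ur,vt,vb,z0,z1):
    X=C[vt:vb,ul:ur].reshape(-1,3);X=X[(X[:,2]>z0)&(X[:,2]<z1)]
    if len(X)<3: print(name,len(X));return
    m=X.mean(0);w,v=np.linalg.eigh(np.cov(X[:,:2].T));a=v[:,1]
    print(name,len(X),m.round(4),"ax",np.degrees(np.arctan2(a[1],a[0])).round(1),"min",X.min(0).round(4),"max",X.max(0).round(4))
st("handle top",P,120,195,175,230,.11,.17);st("handle sc",Q,310,375,175,235,.11,.17)
st("rim top",P,120,195,175,230,.03,.07)
st("knob top",P,203,226,212,236,.012,.06);st("knob bar",P,203,226,212,236,.028,.06)
st("knob sc",Q,275,297,184,207,.012,.06);st("knob bar sc",Q,275,297,184,207,.028,.06)
st("foot",P,220,275,90,170,.006,.03);st("arm",P,220,275,90,170,.17,.26);st("hook sc",Q,240,275,190,260,.17,.26)
st("term",P,325,410,120,190,.06,.08);st("disp",P,325,410,120,190,.085,.11)
st("shaft",P,338,368,150,178,.083,.11);st("dial",P,338,368,150,178,.071,.08);st("shaft sc",Q,130,162,220,250,.083,.11)
for n,l,z in(("top","basket",0),("scene","basket",0),("top","handle_top",.148),("scene","handle_top",.148),("top","stand",0),("scene","hook",.204),("top","hook",.204),("top","knob",0),("scene","knob",0),("top","pointer",.031),("scene","pointer",.031),("scene","terminal",0),("top","terminal",0),("scene","stand",0)):
    print(n,l,[(at_z(n,[x["centre"]],z)[0,:2].round(3).tolist(),round(x["score"],2)) for x in ctrl.place_of(n,l)])
E
```

```text
handle top 180 [0.4879 0.3199 0.1429] ax 91.6 min [0.4817 0.2546 0.1139] max [0.495  0.3948 0.1549]
handle sc 197 [0.4937 0.3228 0.1395] ax 91.2 min [0.4842 0.256  0.1104] max [0.4994 0.3965 0.155 ]
rim top 249 [0.4841 0.3215 0.0479] ax 87.4 min [0.441  0.2536 0.03  ] max [0.5353 0.3968 0.069 ]
knob top 157 [0.4234 0.1598 0.0286] ax 150.8 min [0.4032 0.1413 0.0124] max [0.4459 0.1806 0.0485]
knob bar 63 [0.4235 0.1607 0.0393] ax 150.4 min [0.4051 0.1469 0.0298] max [0.4459 0.1752 0.0485]
knob sc 141 [0.4327 0.1627 0.0271] ax 140.5 min [0.4107 0.1427 0.0126] max [0.4501 0.181  0.0442]
knob bar sc 58 [0.4312 0.1623 0.0375] ax 148.4 min [0.4121 0.148  0.0281] max [0.4501 0.1796 0.0442]
foot 1566 [0.7259 0.0707 0.0134] ax 163.9 min [ 0.6007 -0.013   0.006 ] max [0.8526 0.1582 0.03  ]
arm 573 [0.706  0.0748 0.2251] ax -170.2 min [0.5921 0.0507 0.1991] max [0.7585 0.1232 0.2385]
hook sc 675 [0.7197 0.0728 0.2225] ax -175.3 min [0.5954 0.0521 0.1709] max [0.7631 0.1105 0.2383]
term 3060 [ 0.6205 -0.2864  0.0703] ax 89.1 min [ 0.5553 -0.4026  0.06  ] max [ 0.7137 -0.1777  0.08  ]
disp 896 [ 
[... 560 characters left out ...]
-0.286], 0.28)]
top handle_top [([0.301, 0.482], 0.95), ([0.495, 0.318], 0.56)]
scene handle_top [([0.281, 0.476], 0.89), ([0.48, 0.333], 0.55)]
top stand [([0.738, 0.063], 0.68)]
scene hook [([0.635, 0.277], 0.7), ([0.615, 0.072], 0.59), ([0.577, -0.09], 0.44)]
top hook [([0.617, 0.06], 0.76)]
top knob [([0.508, 0.174], 0.62), ([0.432, 0.163], 0.49)]
scene knob [([0.431, 0.158], 0.74), ([0.516, 0.177], 0.71)]
top pointer [([0.454, 0.146], 0.66), ([0.497, 0.204], 0.56)]
scene pointer [([0.502, 0.195], 0.73), ([0.458, 0.144], 0.54)]
scene terminal [([0.639, -0.287], 0.73), ([0.436, 0.151], 0.7)]
top terminal [([0.65, -0.294], 0.72), ([0.731, 0.054], 0.31)]
scene stand [([0.741, 0.067], 0.65)]
```

View pics/c1.png

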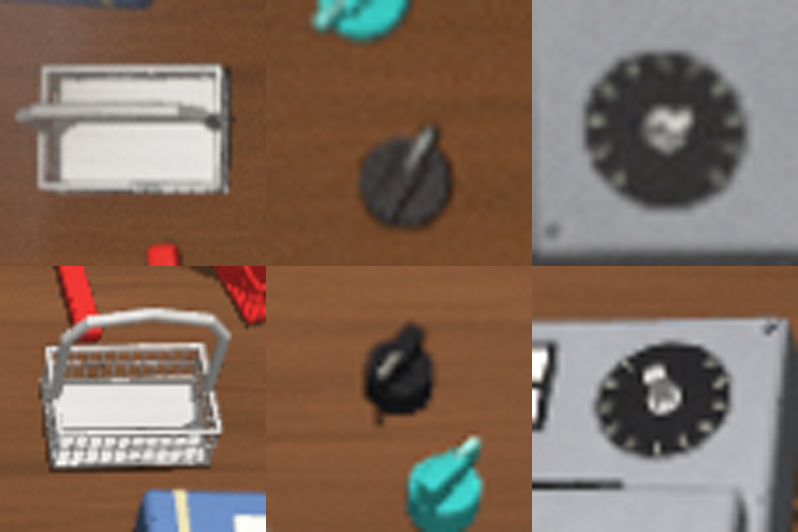

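The crops confirm the steel basket, and the black knob with its pointer at about -30° yaw. They also show the bare shaft in the dial. Next I'll refine the yaw of the stand, the basket and the terminal.

```bash
python3 - <<'E'
from h import *
P=cloud("top",np.load("pics/top0.npy")).reshape(-1,3);Q=cloud("scene",np.load("pics/scene0.npy")).reshape(-1,3)
for n,C in(("top",P),("sc",Q)):
    X=C[(C[:,2]>.195)&(C[:,2]<.245)&(C[:,0]>.58)&(C[:,0]<.705)&(abs(C[:,1]-.065)<.04)]
    print(n,"rod fit yaw deg",np.degrees(np.polyfit(X[:,0],X[:,1],1)[0]).round(2))
    for a in np.arange(.585,.7,.01):
        Y=X[(X[:,0]>=a)&(X[:,0]<a+.01)]
        if len(Y): print(round(a+.005,3),len(Y),Y[:,1].mean().round(4),Y[:,2].max().round(3),np.median(Y[:,2]).round(3))
    h=C[(C[:,2]>.225)&(C[:,2]<.245)&(C[:,0]>.7)&(C[:,0]<.79)&(abs(C[:,1]-.065)<.05)];print("head",h.mean(0),h.min(0),h.max(0))
    for nm,z0,z1,b in(("panel",.062,.076,(.54,.73,-.42,-.16)),("foot",.008,.028,(.64,.84,-.02,.15)),("handle",.135,.16,(.46,.52,.25,.4)),("display",.09,.104,(.66,.74,-.42,-.16))):
        X=C[(C[:,2]>z0)&(C[:,2]<z1)&(C[:,0]>b[0])&(C[:,0]<b[1])&(C[:,1]>b[2])&(C[:,1]<b[3])]
        r=cv2.minAreaRect((X[:,:2]*1000).astype(np.float32)); print(nm,len(X),np.round(r[0],1),np.round(r[1],1),round(r[2],2),X.mean(0).round(4))
E
```

```text
top rod fit yaw deg 3.56
0.59 4 0.0624 0.232 0.228
0.6 7 0.0632 0.229 0.219
0.61 10 0.0645 0.211 0.205
0.62 12 0.0645 0.209 0.205
0.63 12 0.0647 0.215 0.21
0.64 12 0.0648 0.22 0.217
0.65 12 0.0651 0.221 0.217
0.66 19 0.0669 0.223 0.218
0.67 31 0.0671 0.228 0.222
0.68 34 0.0687 0.23 0.226
0.69 29 0.0681 0.23 0.226
0.7 32 0.0694 0.231 0.225
head [0.73314414 0.07294348 0.23134488] [0.70009891 0.05070644 0.22519201] [0.75845694 0.11460974 0.23846692]
panel 2933 [ 637.7 -290. ] [158.2 221.3] 1.8 [ 0.6202 -0.2862  0.0701]
foot 1438 [746.1  59.3] [184.  155.8] 0.98 [0.7264 0.0694 0.0137]
handle 147 [488.2 325.5] [ 10.3 120.1] 1.58 [0.4879 0.3242 0.1467]
display 823 [ 697.6 -286.7] [ 40.3 198.5] 1.63 [ 0.6971 -0.2876  0.0966]
sc rod fit yaw deg 3.6
0.6 24 0.0633 0.23 0.221
0.61 17 0.0642 0.212 0.205
0.62 9 0.0658 0.205 0.202
0.63 3 0.0659 0.208 0.208
0.64 7 0.0663 0.22 0.216
0.65 15 0.0671 0.218 0.216
0.66 7 0.0684 0.218 0.216
0.67 14 0.0684 0.225 0.222
0.68 30 0.0685 0.227 0.225
0.69 35 0.07 0.227 0.224
0.7 36 0.069 0.227 0.224
head [0.7398101  0.07325731 0.23079056] [0.70082449 0.05233184 0.22504947] [0.76201144 0.11466651 0.23827726]
panel 2604 [ 644.  -286.5] [162.  220.7] 2.46 [ 0.6305 -0.2821  0.0687]
foot 1979 [741.1  74.1] [151.1 128.7] 4.29 [0.7494 0.0749 0.0127]
handle 141 [491.8 325.6] [ 14.9 113.8] 0.27 [0.4933 0.3251 0.1456]
display 930 [ 701.4 -284.1] [ 39.5 199.7] 2.06 [ 0.7029 -0.2835  0.0953]
```

```bash
python3 -m inch '[0,0,-1,0,0,0.183,1, 0,0,-1,0,0,0.183,1, 0,0,0,0,0,0.183,1, 0,0,0,0,0,0.183,1, 0,0,0,0,0,0.183,1, 0,0,0,0,0,0.183,1]' 50
```

```text
time_s: 2.35
ee_pos: [0.2381, 0.4958, 0.2254]
eef_rot: [3.142, -0.0, 0.019]
force: [0.7, -0.6, 0.4]
grip_width: 0.0941
```

```bash
python3 -m inch '[4.96,4.1,0,0,0,0,1, 4.96,4.1,0,0,0,0,1, 4.96,4.1,0,0,0,0,1, 4.96,4.1,0,0,0,0,1, 4.96,4.1,0,0,0,0,1, 0,0,3.4,0,0,0,1, 0,0,3.4,0,0,0,1, 0,0,3.4,0,0,0,1, 0,0,0,0,0,0,1]' 50; python3 - <<'E'
from h import *
ims=[]
for n in("top","scene"):
    im,d=ctrl.camera(n);u,v=proj(n,[.49,.31,.12])[0].astype(int)
    ims.append(cv2.resize(im[max(v-50,0):v+50,u-50:u+50],(400,400),interpolation=cv2.INTER_CUBIC))
cv2.imwrite("pics/g1.png",cv2.cvtColor(np.hstack(ims),4))
E
```

```text
time_s: 3.48
ee_pos: [0.4829, 0.3022, 0.1215]
eef_rot: [3.14, 0.004, 0.025]
force: [-0.2, -0.4, 0.7]
grip_width: 0.0941
```

View pics/g1.png

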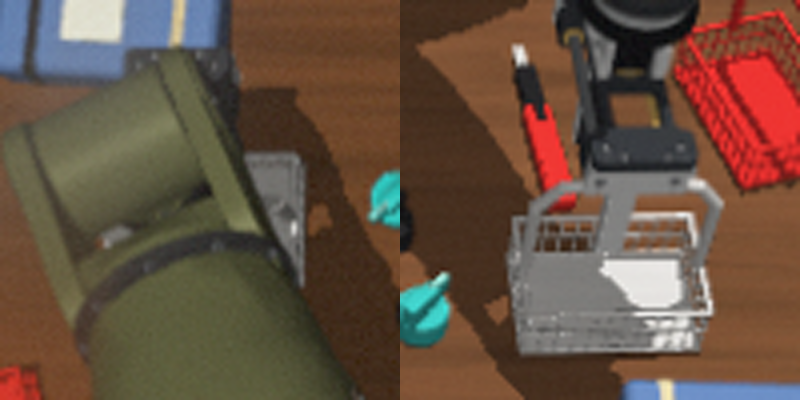

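The fingers straddle the bar in the scene crop: the fingers are at about (620,200) there and the peak is to their right. My rows were slightly over the step limit, so I'll correct by about 7 mm and then grip.

```bash
python3 -m inch '[0.7,0.7,0,0,0,0,1, 0,0,0,0,0,0,0.1, 0,0,0,0,0,0,0, 0,0,0,0,0,0,0, 0,0,0,0,0,0,0, 0,0,0,0,0,0,0, 0,0,0,0,0,0,0]' 50;  python3 -m inch '[0,0,-3,0,0,0,0, 0,0,-3,0,0,0,0,0,0,-3,0,0,0,0,0,0,0,0,0,0,0]'
```

```text
time_s: 4.45
ee_pos: [0.491, 0.296, 0.1234]
eef_rot: [3.142, 0.0, 0.025]
force: [0.1, 0.1, -0.2]
grip_width: 0.0371
time_s: 4.95
ee_pos: [0.4917, 0.2963, 0.2156]
eef_rot: [-3.14, -0.003, 0.025]
force: [-0.1, 0.3, -0.1]
grip_width: 0.0007
```

The fingers close slowly (about 75 mm/s), so I lifted before they had shut. I'll reopen, go back down and wait longer.

```bash
python3 -m inch '[0,0,0,0,0,0,0.6,0,0,0,0,0,0,0.6,0,0,0,0,0,0,0.6,0,0,0,0,0,0,0.6,0,0,0,0,0,0,0.6]'; python3 - <<'E'
from h import *
im,d=ctrl.camera("scene");C=cloud("scene",d).reshape(-1,3)
X=C[(C[:,2]>.11)&(C[:,2]<.16)&(C[:,0]>.44)&(C[:,0]<.55)&(C[:,1]>.23)&(C[:,1]<.42)]
print(len(X),X.mean(0),X.min(0),X.max(0)); print(ctrl.get_obs()["grip_width"])
E
```

```text
time_s: 5.58
ee_pos: [0.4911, 0.2959, 0.2133]
eef_rot: [3.142, 0.0, 0.025]
force: [-0.1, 0.0, -0.3]
grip_width: 0.0471
192 [0.49345174 0.32402674 0.13971201] [0.48483951 0.25582728 0.1101596 ] [0.49991442 0.3968142  0.15478489]
0.05108189148919195
```

Basket has not moved. Down again, close, wait.

```bash
python3 -m inch '[0,0,3,0,0,0,0.6, 0,0,3,0,0,0,0.6,0,0,3,0,0,0,0.4,0,0,0,0,0,0,0,0,0,0,0,0,0,0,0,0,0,0,0,0,0,0,0,0,0,0,0,0,0,0,0,0,0,0,0,0,0,0,0,0,0,0]' 50
```

```text
time_s: 6.75
ee_pos: [0.4912, 0.2961, 0.1242]
eef_rot: [-3.141, -0.001, 0.025]
force: [-2.2, -1.1, 6.2]
grip_width: 0.0087
```

```bash
python3 -m inch '[0,0,-1,0,0,0,0, 0,0,-2,0,0,0,0,0,0,-4,0,0,0,0,0,0,-4,0,0,0,0,0,0,0,0,0,0,0,0,0,0,0,0,0,0]'; python3 - <<'E'
from h import *
im,d=ctrl.camera("scene");C=cloud("scene",d).reshape(-1,3)
u,v=proj("scene",[.49,.32,.17])[0].astype(int)
cv2.imwrite("pics/l1.png",cv2.cvtColor(cv2.resize(im[v-60:v+60,u-60:u+60],(400,400),interpolation=cv2.INTER_CUBIC),4))
for a,b in((.2,.285),(.31,.335),(.335,.355),(.355,.375)):
    X=C[(C[:,2]>.235)&(C[:,2]<.275)&(C[:,0]>.47)&(C[:,0]<.52)&(C[:,1]>a)&(C[:,1]<b)]
    if len(X):print(a,len(X),X.mean(0).round(4),X[:,2].max().round(4))
s=ctrl.get_obs();print(s["force"],s["moment"],s["grip_width"],s["ee_pos"])
E
```

```text
time_s: 7.5
ee_pos: [0.4907, 0.2957, 0.2322]
eef_rot: [3.141, 0.002, 0.025]
force: [-0.6, -0.6, -3.5]
grip_width: 0.0088
0.2 37 [0.4946 0.2728 0.2463] 0.2545
0.355 21 [0.4934 0.3683 0.2477] 0.2524
[ 0.53421174 -0.10224635 -2.51549724] [-0.14288359  0.08526356  0.01376043] 0.008742373056641653 [0.49055727 0.29560461 0.23179389]
```

View pics/l1.png

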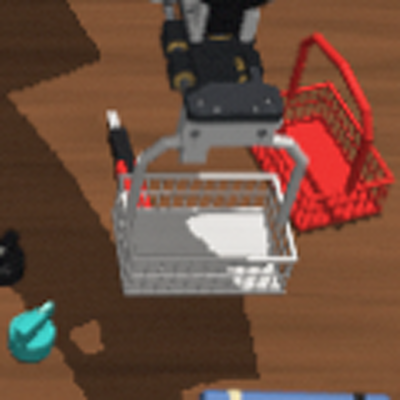

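The basket is held level at the handle, with its underside about 108 mm up. Next I carry it to just in front of the hook tip.

```bash
python3 -m inch '[0.36,2,0,0,0,0,0, 0.73,4,0,0,0,0,0, 0.9,5,0,0,0,0,0, 0.9,5,0,0,0,0,0, 0.9,5,0,0,0,0,0, 0.63,3.5,0,0,0,-0.019,0, 0.3,1.7,0,0,0,-0.019,0, 0,0,0,0,0,0,0, 0,0,0,0,0,0,0]'; python3 - <<'E'
from h import *
ims=[]
im,d=ctrl.camera("scene");C=cloud("scene",d).reshape(-1,3)
for n in("scene","top"):
    if n=="top": im,d=ctrl.camera(n)
    u,v=proj(n,[.58,.065,.2])[0].astype(int)
    ims.append(cv2.resize(im[v-50:v+50,u-50:u+50],(400,400),interpolation=cv2.INTER_CUBIC))
cv2.imwrite("pics/p1.png",cv2.cvtColor(np.hstack(ims),4))
X=C[(C[:,2]>.2)&(C[:,2]<.275)&(C[:,0]>.52)&(C[:,0]<.585)&(C[:,1]>-.03)&(C[:,1]<.15)]
for a in np.arange(-.02,.14,.01):
    Y=X[(X[:,1]>a)&(X[:,1]<a+.01)]
    if len(Y):print(round(a+.005,3),len(Y),Y.mean(0).round(4),Y[:,2].max().round(4))
E
```

```text
time_s: 8.68
ee_pos: [0.5448, 0.0355, 0.2331]
eef_rot: [-3.141, 0.001, 0.063]
force: [-0.3, 0.8, -2.3]
grip_width: 0.0086
-0.005 20 [ 0.5523 -0.0027  0.2193] 0.2386
0.005 23 [0.5514 0.0031 0.2224] 0.2405
0.015 1 [0.5487 0.0118 0.2351] 0.2351
0.025 4 [0.5613 0.0278 0.248 ] 0.2568
0.035 16 [0.5626 0.0342 0.2495] 0.2591
0.045 11 [0.5621 0.0432 0.2489] 0.2573
0.075 6 [0.5466 0.0772 0.2569] 0.2608
0.085 16 [0.5448 0.0844 0.2553] 0.2576
0.095 16 [0.5453 0.0945 0.253 ] 0.2587
0.105 16 [0.5435 0.1047 0.251 ] 0.2561
0.115 19 [0.5435 0.1152 0.2476] 0.2534
0.125 29 [0.5434 0.126  0.2271] 0.2461
0.135 18 [0.544  0.1322 0.2163] 0.2321
```

View pics/p1.png

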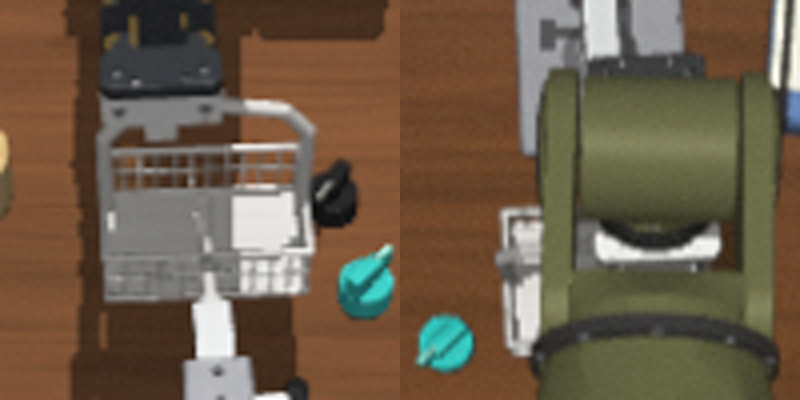

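The basket is level. Its uprights are at y = -3 and 132 mm, centred on the hook line at y = 65 mm. In it goes over the tip and down.

```bash
python3 -m inch '[1.5,0.1,0,0,0,0,0, 2.5,0.17,0,0,0,0,0, 2.5,0.17,0,0,0,0,0, 1,0.07,0,0,0,0,0, 0,0,0,0,0,0,0, 0,0,1.5,0,0,0,0, 0,0,1.5,0,0,0,0, 0,0,1,0,0,0,0, 0,0,0.4,0,0,0,0, 0,0,0,0,0,0,0,0,0,0,0,0,0,0]';python3 -m inch '[0,0,0.3,0,0,0,0,0,0,0,0,0,0,0]'
```

```text
time_s: 10.15
ee_pos: [0.6205, 0.0348, 0.1899]
eef_rot: [3.142, -0.001, 0.063]
force: [0.5, 0.0, -2.8]
grip_width: 0.0088
time_s: 10.4
ee_pos: [0.6202, 0.0349, 0.1863]
eef_rot: [-3.142, 0.0, 0.063]
force: [-0.2, 0.5, -3.1]
grip_width: 0.0085
```

```bash
python3 -m inch '[0,0,0.2,0,0,0,0,0,0,0,0,0,0,0]';python3 -m inch '[0,0,0.2,0,0,0,0,0,0,0,0,0,0,0]'; python3 - <<'E'
from h import *
im,d=ctrl.camera("scene");n="scene";C=cloud(n,d).reshape(-1,3)
u,v=proj(n,[.61,.065,.18])[0].astype(int)
cv2.imwrite("pics/p2.png",cv2.cvtColor(cv2.resize(im[v-45:v+45,u-45:u+45],(500,500),interpolation=cv2.INTER_CUBIC),4))
X=C[(C[:,2]>.185)&(C[:,2]<.23)&(C[:,0]>.58)&(C[:,0]<.66)&(C[:,1]>.085)&(C[:,1]<.12)];print(X.mean(0),X.min(0),X.max(0))
E
```

```text
time_s: 10.65
ee_pos: [0.6204, 0.0349, 0.1848]
eef_rot: [3.142, -0.001, 0.063]
force: [-0.7, -0.1, 1.1]
grip_width: 0.0088
time_s: 10.9
ee_pos: [0.6206, 0.0349, 0.1835]
eef_rot: [-3.142, -0.002, 0.063]
force: [-2.2, 0.1, 7.6]
grip_width: 0.0084
[0.61927311 0.1028324  0.20530061] [0.61084678 0.08579806 0.19569112] [0.6236346  0.11891786 0.21109658]
```

View pics/p2.png

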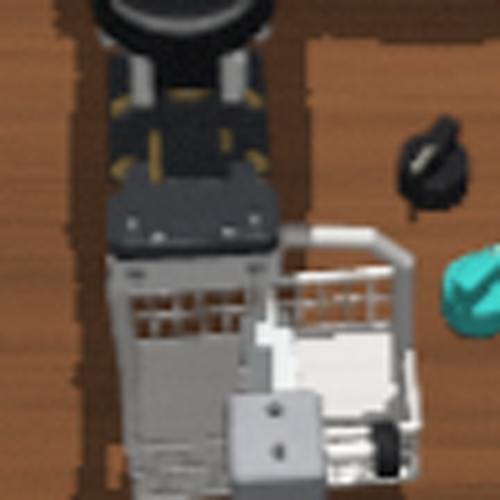

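Contact is confirmed: the force went from -3 to +7.6 N as the bar seated in the trough. I'll ease off 1 mm, open, then retreat straight up.

```bash
python3 -m inch '[0,0,-0.15,0,0,0,0,0,0,0,0,0,0,0.1,0,0,0,0,0,0,0.3,0,0,0,0,0,0,0.45,0,0,0,0,0,0,0.45,0,0,0,0,0,0,0.45,0,0,0,0,0,0,0.45,0,0,-2,0,0,0,0.45,0,0,-4,0,0,0,0.45,0,0,-4,0,0,0,0.45]';python3 - <<'E'
from h import *
n="scene"; im,d=ctrl.camera(n);C=cloud(n,d).reshape(-1,3)
u,v=proj(n,[.61,.065,.18])[0].astype(int)
cv2.imwrite("pics/p3.png",cv2.cvtColor(cv2.resize(im[v-60:v+60,u-60:u+60],(500,500),interpolation=cv2.INTER_CUBIC),4))
X=C[(C[:,2]>.18)&(C[:,2]<.23)&(C[:,0]>.58)&(C[:,0]<.66)&(C[:,1]>-.02)&(C[:,1]<.15)&(abs(C[:,1]-.067)>.018)]
for a in np.arange(-.01,.14,.015):
    Y=X[(X[:,1]>a)&(X[:,1]<a+.015)]
    if len(Y):print(round(a+.0075,3),len(Y),Y.mean(0).round(4),Y[:,2].max().round(4))
E
```

```text
time_s: 12.2
ee_pos: [0.6202, 0.0349, 0.2851]
eef_rot: [-3.142, 0.0, 0.063]
force: [0.3, -0.5, -0.1]
grip_width: 0.0427
-0.003 11 [6.264e-01 2.000e-04 1.845e-01] 0.19
0.012 30 [0.6261 0.0116 0.1973] 0.2063
0.027 25 [0.6244 0.0271 0.2042] 0.2091
0.042 25 [0.6235 0.0422 0.2073] 0.2135
0.088 16 [0.6197 0.0896 0.207 ] 0.2117
0.103 24 [0.6195 0.1022 0.2047] 0.2104
0.118 26 [0.6187 0.1179 0.1989] 0.2072
0.132 13 [0.6174 0.1298 0.1865] 0.1936
```

View pics/p3.png

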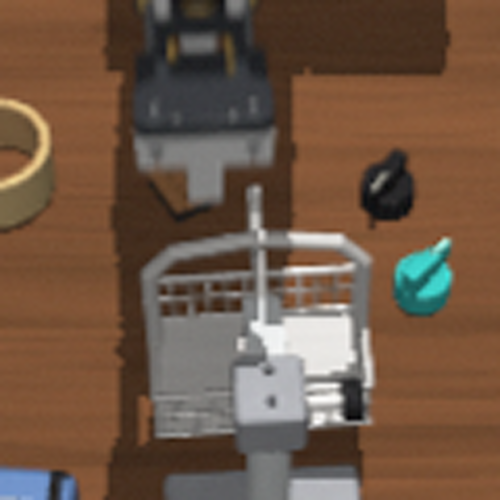

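The basket hangs on the trough by its peak, symmetric about the rod at (258,240) in the crop. Now the knob at about (0.428, 0.161). I'll pinch its round body at 50° to the pointer first, which centres it, then take it across the bar.

```bash
python3 -m inch '[-4.58,-3.44,0,0,0,0,0.62, -4.58,-3.44,0,0,0,0,0.62, -4.58,-3.44,-0,0,0,0,0.62, -4.58,-3.44,0,0,0,0,0.62, 0,0,6,0,0,-0.1435,0.62, 0,0,6,0,0,-0.1435,0.62, 0,0,6,0,0,0,0.62,0,0,3.5,0,0,0,0.62,0,0,0,0,0,0,0.62,0,0,0,0,0,0,0.62]' 3; python3 - <<'E'
from h import *
n="scene"; im,d=ctrl.camera(n);C=cloud(n,d).reshape(-1,3)
X=C[(C[:,2]>.012)&(C[:,2]<.045)&(abs(C[:,0]-.43)<.03)&(abs(C[:,1]-.161)<.03)];print(len(X),X.mean(0),X.min(0),X.max(0))
X=X[X[:,2]>.028];print(len(X),X.mean(0),X.min(0),X.max(0))
u,v=proj(n,[.43,.16,.04])[0].astype(int)
cv2.imwrite("pics/k1.png",cv2.cvtColor(cv2.resize(im[v-35:v+35,u-35:u+35],(500,500),interpolation=cv2.INTER_CUBIC),4))
E
```

```text
time_s: 13.5
ee_pos: [0.4296, 0.1609, 0.0705]
eef_rot: [3.141, -0.002, 0.35]
force: [0.1, -0.2, 0.9]
grip_width: 0.0582
122 [0.43519969 0.16038467 0.02578918] [0.41021732 0.14284573 0.01217452] [0.45195378 0.18040349 0.04362364]
42 [0.43397429 0.15897994 0.03756334] [0.41021732 0.14761669 0.02832518] [0.45195378 0.16753304 0.04362364]
```

View pics/k1.png

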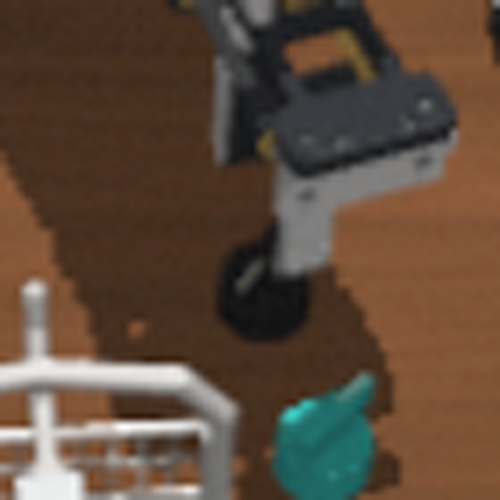

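The front finger (300,260) stands just beyond the black knob (265,290), which fits the geometry. I'll go down and pinch.

```bash
python3 -m inch '[0,0,2.5,0,0,0,0.62, 0,0,1,0,0,0,0.62,0,0,0,0,0,0,0.62]'; python3 -m inch '[0,0,1.5,0,0,0,0.62,0,0,1.4,0,0,0,0.62,0,0,0,0,0,0,0.62]'
```

```text
time_s: 13.92
ee_pos: [0.429, 0.1607, 0.0344]
eef_rot: [-3.142, -0.0, 0.35]
force: [0.7, 0.5, 0.7]
grip_width: 0.0584
time_s: 14.3
ee_pos: [0.4281, 0.1605, 0.0038]
eef_rot: [-3.141, 0.002, 0.35]
force: [0.4, 0.3, -0.4]
grip_width: 0.0584
```

```bash
python3 -m inch '[0,0,0,0,0,0,0.3,0,0,0,0,0,0,0.3,0,0,0,0,0,0,0.3,0,0,0,0,0,0,0.3]' 5
```

```text
time_s: 14.8
ee_pos: [0.429, 0.1607, 0.0052]
eef_rot: [3.142, -0.001, 0.35]
force: [-0.2, -0.8, 1.5]
grip_width: 0.0418
```

The width reads 41.8 mm against the 42 mm body, so it is centred. Now open, turn to 60°, rise to bar height and grip.

```bash
python3 -m inch '[0,0,0,0,0,0,0.62,0,0,0,0,0,0,0.62,0,0,0,0,0,-0.174,0.62,0,0,0,0,0,-0.174,0.62,0,0,-1,0,0,-0.174,0.62,0,0,-1,0,0,-0.174,0.5,0,0,0,0,0,0,0,0,0,0,0,0,0,0,0,0,0,0,0,0,0,0,0,0,0,0,0,0,0,0,0,0,0,0,0,0,0,0,0,0,0,0,0,0,0,0,0,0,0,0,0,0,0,0,0,0]' 40
```

```text
time_s: 16.55
ee_pos: [0.4288, 0.1607, 0.0249]
eef_rot: [3.142, 0.0, 1.046]
force: [-0.2, 0.1, -0.2]
grip_width: 0.0128
```

The grip is on the 13 mm bar (12.8 mm). I'll lift it, then look at the shaft's flat before turning.

```bash
python3 -m inch '[0,0,-2,0,0,0,0,0,0,-5,0,0,0,0,0,0,-6,0,0,0,0,-4.8,2.7,0,0,0,0,0,-4.8,2.7,0,0,0,0,0,0,0,0,0,0,0,0]';python3 - <<'E'
from h import *
ims=[]
for n in("top","scene"):
    a=np.mean([ctrl.camera(n)[0].astype(float) for _ in range(6)],0).astype(np.uint8)
    np.save(f"pics/sh_{n}.npy",a)
    u,v=np.round(proj(n,[.6135,-.2412,.085])[0]).astype(int);w=13
    c=cv2.resize(a[v-w:v+w,u-w:u+w],None,fx=15,fy=15,interpolation=cv2.INTER_CUBIC)
    f=lambda P:tuple(np.round((proj(n,P)[0]-[u-w,v-w]+.5)*15-.5).astype(int))
    for ph in np.arange(0,6.28,.3): cv2.circle(c,f([.6135+.006*np.cos(ph),-.2412+.006*np.sin(ph),.094]),1,(255,0,0),-1)
    cv2.putText(c,"+x",f([.66,-.2412,.07]),0,.4,(0,255,0));cv2.putText(c,"o",f([.6135,-.2412,.07]),0,.4,(0,255,0))
    ims.append(c)
cv2.imwrite("pics/sh1.png",cv2.cvtColor(np.hstack(ims),4))
s=ctrl.get_obs();print(s["time_s"],s["ee_pos"],s["grip_width"])
E
```

```text
time_s: 17.3
ee_pos: [0.4274, 0.048, 0.1552]
eef_rot: [3.141, 0.0, 1.042]
force: [-0.3, 0.1, -0.9]
grip_width: 0.0127
17.9 [0.42743451 0.05079519 0.15491163] 0.012848681847424057
```

View pics/sh1.png

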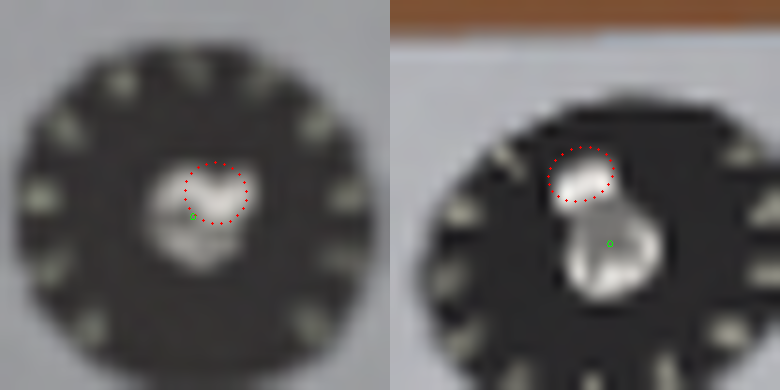

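The scene crop shows the D end face at (585,187). Its flat is the lower-right edge, running roughly from (565,212) to (615,190). I'll fit a D outline to the bright face for position and angle.

```bash
python3 - <<'E'
from h import *
from scipy.optimize import minimize
S=16
def poly(x,y,ph):
    a=np.arccos(2.5/6);t=np.linspace(a,2*np.pi-a,40)
    return np.c_[x+6e-3*np.cos(t+ph),y+6e-3*np.sin(t+ph),np.full(40,.094)]
n="scene";g=cv2.cvtColor(np.load("pics/sh_scene.npy"),cv2.COLOR_RGB2GRAY).astype(float)
u0,v0=np.round(proj(n,[.614,-.2412,.094])[0]).astype(int);w=4
I=g[v0-w:v0+w+1,u0-w:u0+w+1];print(I.astype(int))
I=I[:w+3]
def ren(p):
    q=(proj(n,poly(*p))-[u0-w,v0-w]+.5)*S
    m=np.zeros(((2*w+1)*S,)*2,np.uint8);cv2.fillPoly(m,[np.round(q*16).astype(np.int32)],255,shift=4)
    m=cv2.GaussianBlur(m.astype(float)/255,(0,0),S*.45)
    return cv2.resize(m,(2*w+1,)*2,interpolation=cv2.INTER_AREA)[:w+3]
def cost(p):
    r=ren(p);A=np.c_[r.ravel(),np.ones(r.size)];W=np.ones_like(I);W[w+1:]*=.3;W=W.ravel()
    c=np.linalg.lstsq(A*W[:,None],I.ravel()*W,rcond=None)[0];return np.sum((W*(A@c-I.ravel()))**2)
for ph in np.arange(-.7,.71,.2):
    b=min((minimize(lambda p:cost([.614+p[0]/100,-.2412+p[1]/100,ph]),[dx,0],method="Nelder-Mead",options=dict(xatol=.003,fatol=1,initial_simplex=[[dx,0],[dx+.2,0],[dx,.2]])) for dx in(0,.4)),key=lambda r:r.fun)
    print(round(ph,2),int(b.fun),(b.x*10).round(2),"mm")
E
```

```text
[[177 168 163  98  51  42  40  41  40]
 [160  99  40  40  41  41  40  41  41]
 [ 49  40  40  41  41  40  40  40  41]
 [ 73  41  41  43  70  98  82  40  40]
 [ 90  42  41 112 161 200 177  45  41]
 [ 40  40  41 204 226 221 213  69  40]
 [ 41  41  41 196 182 138 116  99  58]
 [ 41  39  40  69 116 117 115 116 117]
 [ 41  42  41  40 123 116 116 123 163]]
-0.7 65796 [3.42 1.42] mm
-0.5 65272 [3.4  1.57] mm
-0.3 64716 [3.43 1.55] mm
-0.1 64221 [3.44 1.75] mm
0.1 63814 [3.48 1.7 ] mm
0.3 63606 [3.38 1.71] mm
0.5 63611 [3.39 1.68] mm
0.7 63645 [3.4  1.78] mm
```

```bash
python3 - <<'E'
from h import *
from scipy.optimize import minimize
S=16
def poly(x,y,ph,z,r=6e-3,fl=2.5e-3):
    a=np.arccos(fl/r);t=np.linspace(a,2*np.pi-a,40)
    return np.c_[x+r*np.cos(t+ph),y+r*np.sin(t+ph),np.full(40,z)]
for n,w in(("scene",4),("top",4)):
    g=cv2.cvtColor(np.load(f"pics/sh_{n}.npy"),cv2.COLOR_RGB2GRAY).astype(float)
    u0,v0=np.round(proj(n,[.6145,-.2405,.092])[0]).astype(int)
    I=g[v0-w:v0+w+1,u0-w:u0+w+1]
    if n=="top": print(I.astype(int))
    W=np.ones_like(I)
    if n=="scene": W[:3,:3]=0;W[6:,5:]=0;W[7:]=0
    else: W[5:]=0;W[:,:3]=0
    W=W.ravel()
    def fill(ps):
        m=np.zeros(((2*w+1)*S,)*2,np.uint8)
        for P in ps: cv2.fillPoly(m,[np.round((proj(n,P)-[u0-w,v0-w]+.5)*S*16).astype(np.int32)],255,shift=4)
        return cv2.GaussianBlur(m.astype(float)/255,(0,0),S*.35)
    def cost(p,full=0):
        f=fill([poly(*p,.094,5.2e-3,2.1e-3)]);s=fill([poly(*p,z) for z in np.arange(.074,.0935,.002)])
        A=np.stack([cv2.resize(k,(2*w+1,)*2,interpolation=cv2.INTER_AREA).ravel() for k in(f,s)]+[np.ones(I.size)],1)
        c=np.linalg.lstsq(A*W[:,None],I.ravel()*W,rcond=None)[0];return (np.sum((W*(A@c-I.ravel()))**2),c) if full else np.sum((W*(A@c-I.ravel()))**2)
    for ph in np.arange(-.6,.91,.15):
        b=min((minimize(lambda p:cost([.614+p[0]/100,-.2412+p[1]/100,ph]),[dx,0],method="Nelder-Mead",options=dict(xatol=.003,fatol=1,initial_simplex=[[dx,0],[dx+.2,0],[dx,.2]])) for dx in(-.2,.3)),key=lambda r:r.fun)
        print(n,round(ph,2),int(b.fun),(b.x*10).round(2),"mm",cost([.614+b.x[0]/100,-.2412+b.x[1]/100,ph],1)[1].astype(int))
E
```

```text
scene -0.6 21770 [1.86 0.43] mm [ 82 100  42]Traceback (most recent call last):
  File "<stdin>", line 25, in <module>
  File "<stdin>", line 25, in <genexpr>
    res = _minimize_neldermead(fun, x0, args, callback, bounds=bounds,
                               **options)
    fxcc = func(xcc)
    fx = function(np.copy(x), *(wrapper_args + args))
  File "<stdin>", line 25, in <lambda>
  File "<stdin>", line 21, in cost
  File "<stdin>", line 18, in fill
  File "h.py", line 18, in proj
    k,d,T=K(n); return cv2.projectPoints(np.array(P,float).reshape(-1,3),cv2.Rodrigues(T[:3,:3])[0],T[:3,3],k,d)[0].reshape(-1,2)
          ~^^^
  File "h.py", line 5, in K
    p=ctrl.camera_params(n); f=192/np.tan(np.radians(p["vertical_fov"]/2))
ValueError: time passes only in moves, steps and waits
```

```bash
sed -i 's/^def K(n)/import functools\n@functools.cache\ndef K(n)/' h.py; python3 - <<'E'
from h import *
from scipy.optimize import minimize
S=16
def poly(x,y,ph,z,r=6e-3,fl=2.5e-3):
    a=np.arccos(fl/r);t=np.linspace(a,2*np.pi-a,40)
    return np.c_[x+r*np.cos(t+ph),y+r*np.sin(t+ph),np.full(40,z)]
for n,w in(("scene",4),("top",4)):
    g=cv2.cvtColor(np.load(f"pics/sh_{n}.npy"),cv2.COLOR_RGB2GRAY).astype(float)
    u0,v0=np.round(proj(n,[.6145,-.2405,.092])[0]).astype(int)
    I=g[v0-w:v0+w+1,u0-w:u0+w+1]
    if n=="top": print(I.astype(int))
    W=np.ones_like(I)
    if n=="scene": W[:3,:3]=0;W[6:,5:]=0;W[7:]=0
    else: W[5:]=0;W[:,:3]=0
    W=W.ravel()
    def fill(ps):
        m=np.zeros(((2*w+1)*S,)*2,np.uint8)
        for P in ps: cv2.fillPoly(m,[np.round((proj(n,P)-[u0-w,v0-w]+.5)*S*16).astype(np.int32)],255,shift=4)
        return cv2.GaussianBlur(m.astype(float)/255,(0,0),S*.35)
    def cost(p,full=0):
        f=fill([poly(*p,.094,5.2e-3,2.1e-3)]);s=fill([poly(*p,z) for z in np.arange(.074,.0935,.002)])
        A=np.stack([cv2.resize(k,(2*w+1,)*2,interpolation=cv2.INTER_AREA).ravel() for k in(f,s)]+[np.ones(I.size)],1)
        c=np.linalg.lstsq(A*W[:,None],I.ravel()*W,rcond=None)[0];return (np.sum((W*(A@c-I.ravel()))**2),c) if full else np.sum((W*(A@c-I.ravel()))**2)
    for ph in np.arange(-.6,.91,.15):
        b=min((minimize(lambda p:cost([.614+p[0]/100,-.2412+p[1]/100,ph]),[dx,0],method="Nelder-Mead",options=dict(xatol=.003,fatol=1,initial_simplex=[[dx,0],[dx+.2,0],[dx,.2]])) for dx in(-.2,.3)),key=lambda r:r.fun)
        print(n,round(ph,2),int(b.fun),(b.x*10).round(2),"mm",cost([.614+b.x[0]/100,-.2412+b.x[1]/100,ph],1)[1].astype(int))
E
```

```text
scene -0.6 21770 [1.86 0.43] mm [ 82 100  42]
scene -0.45 18760 [1.8  0.63] mm [86 98 41]
scene -0.3 16052 [2.01 0.84] mm [99 92 41]
scene -0.15 13722 [2.01 1.01] mm [105  89  41]
scene 0.0 11735 [2.08 1.12] mm [112  85  41]
scene 0.15 9672 [2.21 1.21] mm [121  81  41]
scene 0.3 8272 [2.43 1.26] mm [132  73  42]
scene 0.45 7727 [2.38 1.23] mm [130  75  42]
scene 0.6 7970 [2.33 1.35] mm [131  74  42]
scene 0.75 9455 [2.07 1.33] mm [121  81  41]
scene 0.9 11129 [1.95 1.39] mm [116  84  41]
[[ 51  51  50  50  50  50  49  51  50]
 [ 51  50  49  50  48  49  51  50  50]
 [ 50  54  61  56  50  55  55  48  50]
 [ 63 104 134 115  83 103 103  55  49]
 [104 163 188 183 158 174 159  68  49]
 [126 159 152 188 208 198 150  65  49]
 [103 112 108 152 178 155  90  51  47]
 [107 134 137 134 127 115  63  51  50]
 [ 85 134 153 137 134 112  59  50  51]]
top -0.6 7222 [ 1.14 -3.84] mm [-33 138  50]
top -0.45 5513 [ 0.98 -3.57] mm [-29 142  51]
top -0.3 2293 [2.84 0.11] mm [-701  772   52]
top -0.15 1183 [2.51 0.04] mm [-647  733   52]
top 0.0 547 [ 1.88 -0.13] mm [-575  676   51]
top 0.15 1051 [ 1.3  -1.58] mm [-126  240   50]
top 0.3 2080 [ 1.35 -0.82] mm [-372  477   50]
top 0.45 3581 [ 0.72 -1.27] mm [-384  492   51]
top 0.6 6036 [ 0.5 -1.5] mm [-451  549   51]
top 0.75 8183 [ 7.08 -4.55] mm [-126  135   46]
top 0.9 10131 [-0.15 -1.01] mm [-205  303   53]
```

The scene fit is clean: flat at about +0.48 rad, shaft near (0.616,-0.240). The top fit is degenerate (impossible grey levels), so I ignore it. Blended with the dial and terminal estimates I take (0.615,-0.2405) and yaw 0.45. Turn, then go above the shaft.

```bash
python3 -m inch '[0,0,0,0,0,-0.163,0,0,0,0,0,0,-0.163,0,0,0,0,0,0,-0.163,0,0,0,0,0,0,-0.163,0,0,0,0,0,0,-0.163,0,0,0,0,0,0,-0.163,0,-5.73,0.71,0,0,0,0,0,-5.73,0.71,0,0,0,0,0,-5.73,0.71,0,0,0,0,0,-5.73,0.71,0,0,0,0,0,-5.73,0.71,0,0,0,0,0,-5.73,0.71,0,0,0,0,0,0,0,0,0,0,0,0,0,0,0,0,0,0,0]';python3 - <<'E'
from h import *
ims=[]
for n in("top","scene"):
    a=np.mean([ctrl.camera(n)[0].astype(float) for _ in range(2)],0).astype(np.uint8);np.save(f"pics/ab_{n}.npy",a)
    u,v=np.round(proj(n,[.615,-.2405,.1])[0]).astype(int);w=24
    c=cv2.resize(a[v-w:v+w,u-w:u+w],None,fx=8,fy=8,interpolation=cv2.INTER_CUBIC);ims.append(c)
cv2.imwrite("pics/ab1.png",cv2.cvtColor(np.hstack(ims),4))
s=ctrl.get_obs();print(s["time_s"],s["ee_pos"],s["eef_rot"],s["qpos"][5],s["grip_width"])
E
```

```text
time_s: 19.65
ee_pos: [0.616, -0.2394, 0.1545]
eef_rot: [-3.141, -0.001, 2.024]
force: [-0.3, 0.3, -0.4]
grip_width: 0.0126
19.85 [ 0.61620205 -0.23896549  0.1556204 ] [3.14112835e+00 4.92114667e-04 2.02501498e+00] -2.4503985921891145 0.012503521805135514
```

View pics/ab1.png

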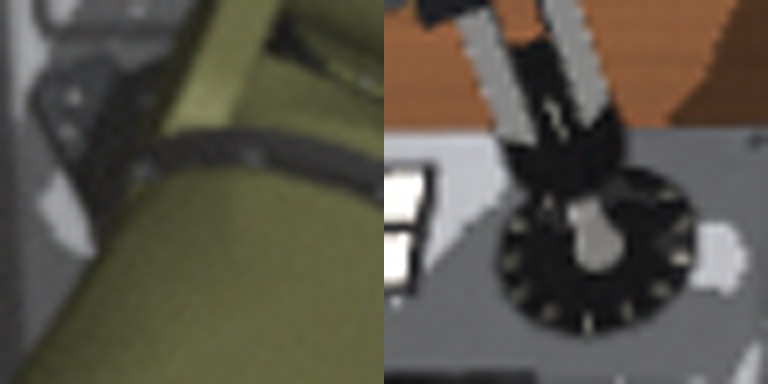

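The scene crop shows the black knob held level at (563,150) above the bare shaft at (590,215). I'll measure the knob's offset in the same camera to remove the calibration bias.

```bash
python3 - <<'E'
from h import *
n="scene";g=cv2.cvtColor(np.load("pics/ab_scene.npy"),cv2.COLOR_RGB2GRAY).astype(float)
cx,cy,z=.6162,-.239,.1556-.0249
t=np.linspace(0,2*np.pi,90)
q=np.vstack([proj(n,np.c_[cx+.021*np.cos(t),cy+.021*np.sin(t),np.full(90,zz)]) for zz in(z,z+.022)])
print("pred u",q[:,0].min(),q[:,0].max(),"v",q[:,1].min(),q[:,1].max())
u0,v0=int(q[:,0].min())-3,int(q[:,1].min())-2
print(u0,v0);print(g[v0:v0+22,u0:u0+22].astype(int))
print("shaft pred",proj(n,[[.6163,-.24,.094],[.6163,-.24,.07],[cx,cy,z]]))
E
```

```text
pred u 131.53440973427743 148.86804989987348 v 211.14054908315651 228.84952632098356
128 209
[[ 94 118 133 134 133  94  69  61  65  32  25  29  88 133 132 132 125  91
  104 103 102 104]
 [104 140 142 133 134 133  69  26  22  25  24  26  47 133 133 132 128 112
  100 100 101 100]
 [102 113 128 132 133 133  93  37  25  24  22  23  33  91 134 133 135 133
   98  97  98  96]
 [102 103 121 132 132 134 112  47  21  22  21  22  31  87 132 134 133 125
   94 100 100 100]
 [102 100 110 129 132 132 133  64  24  22  21  26  22  52 132 132 134 130
  113 101 101 102]
 [101  99  90 122 133 133 132  93  36  25  25  23  23  34  91 134 133 137
  133  97  99  98]
 [ 98  97  97 141 140 133 132 134  56  26  22  29  23  34  90 134 133 133
  118  80  97  98]
 [ 98  98  98 113 128 133 133 131  89  31  23  62  34  24  55 131 134 132
  116  69  96  96]
 [101 101 101 100 120 132 133 134  95  36  26  91  96  24  36  92 131 121
   65  37  76  98]
 [ 98  99 100  99 108 128 133 133 132  50  28  25 109  21  37  89 126  92
   21  20  58  96]
 [101 102 101 102  86 126 134 133 133  88  30  22  90  37  22  46  92  22
   
[... 438 characters left out ...]
 22  23  24  22  19  22
   19  17  37  66]
 [191 192 192 193 191 190 112  32  23  20  23  21  23  21  22  23  18  20
   21  23  25  22]
 [191 191 192 192 191 190 135  59  27  20  21  21  23  25  23  24  19  20
   27  34  41  26]
 [190 191 192 191 191 179 126  83  53  28  22  21  22  20  24  23  25  26
   35  44  45  39]
 [190 190 192 191 190 139 103 104  81  34  20  58  28  23  27  41  58  59
   45  44  41  42]
 [189 191 192 178 168 130 103  94  55  28  30  90  40  36  86  95 114 111
   45  38  21  23]
 [191 191 178 135 101 102  93  57  27  24  44  43  44  43 153 141 136 125
   60  18  23  22]]
shaft pred [[143.48033451 229.97989045]
 [145.21352522 234.7683273 ]
 [141.10340464 222.32688649]]
```

The silhouette agrees with the prediction to about 0.5 px, so the scene fit (0.6163,-0.2400) can be trusted relative to the TCP. I'll shift 1 mm and descend to just above the shaft.

```bash
python3 -m inch '[-0.09,-0.04,1.5,0,0,0,0,0,0,1.5,0,0,0,0,0,0,0.4,0,0,0,0,0,0,0,0,0,0,0]'; python3 -m inch '[0,0,0.3,0,0,0,0,0,0,0,0,0,0,0]';python3 -m inch '[0,0,0.3,0,0,0,0,0,0,0,0,0,0,0]';python3 -m inch '[0,0,0.2,0,0,0,0,0,0,0,0,0,0,0]'
```

```text
time_s: 20.35
ee_pos: [0.6162, -0.2408, 0.1205]
eef_rot: [-3.141, -0.001, 2.024]
force: [0.3, -0.3, -0.1]
grip_width: 0.0124
time_s: 20.6
ee_pos: [0.6163, -0.2409, 0.118]
eef_rot: [3.142, 0.0, 2.024]
force: [-0.7, 1.0, -0.1]
grip_width: 0.0128
time_s: 20.85
ee_pos: [0.6161, -0.2409, 0.1147]
eef_rot: [-3.141, -0.0, 2.024]
force: [-0.4, -0.7, -0.9]
grip_width: 0.0125
time_s: 21.1
ee_pos: [0.6162, -0.2409, 0.1128]
eef_rot: [-3.141, -0.0, 2.024]
force: [-1.4, 0.1, -1.7]
grip_width: 0.0125
```

The underside is now about 6 mm below the shaft top with no upward force, so it is going on. Continuing.

```bash
python3 -m inch '[0,0,0.4,0,0,0,0,0,0,0,0,0,0,0]'; python3 -m inch '[0,0,0.4,0,0,0,0,0,0,0,0,0,0,0]';python3 -m inch '[0,0,0.2,0,0,0,0,0,0,0,0,0,0,0]'
```

```text
time_s: 21.35
ee_pos: [0.6162, -0.2408, 0.1085]
eef_rot: [-3.141, -0.0, 2.024]
force: [-1.2, 1.2, -2.0]
grip_width: 0.0126
time_s: 21.6
ee_pos: [0.6162, -0.2408, 0.1044]
eef_rot: [-3.141, -0.0, 2.024]
force: [-2.1, 1.2, -1.7]
grip_width: 0.0126
time_s: 21.85
ee_pos: [0.6162, -0.2409, 0.1028]
eef_rot: [-3.141, -0.0, 2.024]
force: [-3.1, 1.8, -0.2]
grip_width: 0.0126
```

It is seated at the expected height (0.1029). I'll relieve the small side load and press against the spring.

```bash
python3 -m inch '[0.04,-0.03,0.1,0,0,0,0,0,0,0,0,0,0,0,0,0,0,0,0,0,0]'; python3 -m inch '[0,0,0.2,0,0,0,0,0,0,0,0,0,0,0]';python3 -m inch '[0,0,0.2,0,0,0,0,0,0,0,0,0,0,0,0,0,0,0,0,0,0]'
```

```text
time_s: 22.22
ee_pos: [0.6161, -0.2408, 0.1024]
eef_rot: [3.141, 0.001, 2.024]
force: [-2.3, -1.6, 4.3]
grip_width: 0.0126
time_s: 22.48
ee_pos: [0.6161, -0.2408, 0.1002]
eef_rot: [3.141, 0.001, 2.024]
force: [-1.2, -0.3, 5.3]
grip_width: 0.0126
time_s: 22.85
ee_pos: [0.6161, -0.2408, 0.0985]
eef_rot: [3.141, 0.001, 2.024]
force: [-2.3, -0.4, 7.3]
grip_width: 0.0128
```

```bash
python3 -m inch '[0,0,0.1,0,0,0,0,0,0,0,0,0,0,0,0,0,0,0,0,0,0,0,0,0,0,0,0,0]'; python3 - <<'E'
from h import *
n="scene"; im,d=ctrl.camera(n);C=cloud(n,d).reshape(-1,3)
a=[]
for p in([.61,.065,.15],[.615,-.24,.1]):
    u,v=proj(n,p)[0].astype(int);a.append(cv2.resize(im[v-36:v+36,u-36:u+36],(400,400),interpolation=cv2.INTER_CUBIC))
cv2.imwrite("pics/f1.png",cv2.cvtColor(np.hstack(a),4))
X=C[(C[:,2]>.18)&(C[:,2]<.23)&(C[:,0]>.58)&(C[:,0]<.66)&(C[:,1]>.08)&(C[:,1]<.12)];print("handle",X.mean(0))
s=ctrl.get_obs();print(s["force"],s["ee_pos"],s["time_s"])
E
```

```text
time_s: 23.35
ee_pos: [0.6162, -0.2408, 0.0976]
eef_rot: [3.141, 0.001, 2.024]
force: [-2.3, -0.8, 7.5]
grip_width: 0.0127
handle [0.61954311 0.10023096 0.20485282]
[-2.55164709  0.04639046  8.15316771] [ 0.61615963 -0.24081283  0.09761306] 23.4
```

View pics/f1.png

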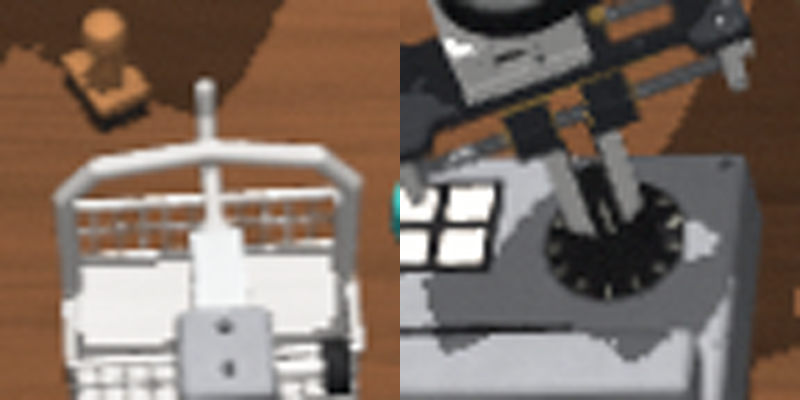

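The basket hangs on the hook with its peak over the rod (205,150). The knob is on the shaft, flush at the dial (600,240), and pressed with about 8 N. Handing in.

```bash
python3 -c "
from station import ctrl
print(ctrl.hand_in())"
```

```text
the job is handed in; nothing more can be done
None
```

I handed the job in at about 23.4 s of the 51 s allowed. The basket hangs on the scale's hook, and the black knob is on the D-shaft, held pressed in. No verdict was reported.

**Basket:** The last picture shows the steel basket hanging level by its handle peak in the trough. Its handle was measured at the same height as right after I let go. My first grip closed on air because I lifted before the fingers had shut. The basket hadn't moved, and the second grip held.

**Knob:** I centred it by pinching its round body (41.8 mm measured against 42 mm), then gripped it across the bar and turned it to 0.45 rad. It slid onto the shaft with almost no resistance. The spring took up about where the knob should be fully on (TCP at 0.1028 m measured, 0.1029 m expected).

**Tare press:** I pressed about 5 mm further and was holding with an upward force of about 8 N at hand-in. From the 4 to 10 N spring, 8 N means about 4 to 4.5 mm in. Both figures are above the 3 mm needed.

**Checks that disagreed or were not clean:**
- **Flat's angle:** The fit from the top camera was degenerate, so I relied on the scene camera alone (0.48 rad). The easy fit bears it out.
- **Side load:** About 2.5 N sideways remained on the knob at the end.
- **Bystanders:** I didn't re-measure their positions. The moves were planned clear of them, and I noticed no unexpected contact force.

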